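Hang the remote caddy on the screen's cleat

ROBOT

A 7-joint arm with a two-finger parallel gripper is mounted at the origin on the work surface. World frame = base frame: x ahead of the robot, y to its left, z up, the work surface at z = 0. Lengths are in mm, angles in rad, forces in N, time in s.
With the tool pointing down it reaches from about 400 to 875 mm from the base axis. Payload 4.4 kg.
Tool frame: the origin (TCP) lies at the very end of the fingers, on their centre line; the grasp point (between the pads) lies ctrl.grip_depth behind it (ctrl.grip_depth is the distance from the TCP to the grasp point, in mm); y points along the fingers, x is the direction in which the jaws open and shut, and the axes are right-handed (so a half turn about y gives the same grasp; the last joint's range is limited). The gripper opens to 85 mm and grips with 20 to 120 N. Pads are 22 mm wide; open, the fingers measure 114 mm over their backs; the gripper's body (76 mm by 85 mm) begins 54 mm behind the grasp point. The pads swing forward as they close: fully open they stand 13 mm farther back than shut.
Start: joints at [1.181, 0.628, 0.038, 1.517, -0.027, 0.996, -0.02], TCP at [206.84, -616.227, 201.713] pointing down, gripper open.
Joint ranges: [-3.06, 3.06], [-0.37, 2.12], [-1.25, 1.32], [0.18, 2.47], [-1.1, 4.24], [0.23, 1.98], [-2.94, 2.94]. Speed limits (rad/s): [2.57, 2.57, 3.14, 3.14, 3.14, 3.14, 3.14].

INTERFACE

Orientations are given as [roll, pitch, yaw] about the fixed x, y, z axes, in that order (R = Rz(yaw) Ry(pitch) Rx(roll)).
In Python, from cell import ctrl gives the robot as it stands.
- The arm moves only by the tool apply_moves, never from a script. Its argument "motion" is a list of rows, each a list of 5 numbers: the shift along the tool's x, y, z in cm, then the turn about the tool's y in rad, then the finger opening in cm, from 0 to 8.54. In form: [[tx, ty, tz, roll, hand], ...]. A call has 1 to 20 rows; each row is the pose to reach, as a shift and turn from the pose commanded when the call began, along the tool's axes at that moment; what a row does not reach only later rows make up. A row lasts 1/8 s, in which the tool goes at most 62.5 mm and 10.7 degrees, less where a joint would pass 70% of its speed; a pose out of reach is approached as far as the arm can. A call with a gripper value outside its range is refused whole. The fingers move at their own pace and stop on an object; the grip force is fixed at half the most. Time passes only in rows, so rows that repeat a pose let the fingers close. It gives the time, the measured TCP pose, the force and the opening at its end, in the units of the state.
- ctrl.read_state(): the state, without advancing time (a new reading comes with each control period).
- ctrl.get_image(name): name is "scene" or "top" or "wrist"; returns a dict with "image" (480x640x3 uint8, red, green, blue), "vfov" (degrees; the focal length in pixels is half the picture's height over the tangent of half this angle, whatever the lens; pixels are square), "cx", "cy" (the principal point, pixels), "extrinsics" (4x4, takes a point from world to camera coordinates); the wrist camera has in their place "tool_from_camera" (4x4, takes a point from camera to tool coordinates, whose origin is the TCP and whose axes are the tool frame's). Camera axes: x right, y up, looking along -z (the intrinsics and any distortion apply to the point x, -y, -z); pixel columns grow to the right and rows downward; lengths in mm; the calibration is good to about 2 mm. A picture is of the moment at which its call begins: read the wrist's pose just before it. There is no depth.
- ctrl.finish_job(): hands the job in, once; it reports no verdict.
Trained networks look in a picture, given as the dict that the camera call returned (one of the last four; its "shot" number tells which), for a name from the list of things; names that differ only in an ending like _2 or _b are one class to them, and where a whole thing is asked for, a point or a joint stands for the part that bears it (a point fixed in the world has none). Each returns a list of dicts, best first, with "confidence" (0 to 1); they miss things now and then, are a little off and sometimes report something else, mostly with a low value. They report only what shows in the picture. A call takes as long as a camera call. They do not tell look-alikes from the thing itself.
- ctrl.search_frame(picture, query): "location" ([x, y, z] in mm, in world coordinates, good to about 4 mm: the middle of the surface that is visible of it).
- ctrl.mark_of(picture, query): "location" ([x, y, z] in mm, in world coordinates, good to about 4 mm: a listed point, or the origin of a listed thing).
The state is a dict: "clock": time; "qpos": joint angles; "qd": joint speeds; "tau": joint torques, N m; "eef_pos": TCP position; "tool_rot": TCP orientation; "force": force on the tool from outside, world axes, zero at the start; "torque": the same for the moment, N m; "width": finger opening in mm.
Only numpy, scipy, OpenCV 4.12 (cv2) and the standard library are available. Lean on these libraries where they do the work, as an engineer would, in place of code of your own. Each camera call takes 0.05 s, during which the arm holds its last target.

TASK

Hang the green remote caddy on the low rattan screen: tip the caddy's top towards the screen, reach its angled steel rear strip over the cleat with the caddy still tipped, then let it down upright and shift it sideways along the cleat until the notch in its strip drops over the orange stud and the caddy sits fully home. Work gently, never forcing it against the screen, leave it hanging upright and released, and do not disturb the other things on the bench.

Things in the scene. Friction and masses are not known exactly. Their poses are not given: they have to be found in the camera images.
- screen: Fixed low rattan-and-metal screen, 200 mm wide, 124 mm high, panel 12 mm thick, on flat feet 6 mm high reaching 60 mm in front. Its cleat face looks roughly away from the robot. Origin at bench height in the plane of that face, mid-width; x points out of the face, y along the cleat, z up. Cleat and orange stud are described below; coordinates given there are in these axes.
- cleat_edge (a point): Middle of the cleat's upper edge (x 21.5, z 110 mm); axes the screen's. The cleat is an aluminium plate 150 mm long (y), 4 mm thick, rising away from the panel at 45 degrees: its upper surface runs from x 9.5, z 98 up to this edge. With the panel it makes a groove open at the top, mouth 21.5 mm wide (x 0 to 21.5), flat floor at z 98.
- home (a point): On the groove's floor at x 8, y 0, z 98 mm, axes the screen's: fully home, the strip tip stands on the floor at this x (underside centre then at x 57, z 36; caddy parallel to the screen). An orange stud, 12 mm wide in y, fills the groove x 0 to 15 up to z 105; it is clamped anywhere in y -28 to +28, unmeasured: find it by feel or sight. Home y: the stud's within 3 mm. On the stud: 7 mm too high.
- caddy_grip (a point): Centre of the wooden grip of the loose green caddy (0.26-0.40 kg). Axes the caddy's: -x to its rear strip, y along its width, z up. Grip slab: 14 mm thick in y, 28 in x, free 55 mm below to 18 above this point, which is 100 mm above the underside. Tray 60 (x) x 130 (y) x 45 high. Rear plate, 28 mm behind this point, is 90 high. Starts upright beside the screen, rear roughly to the robot.
- strip_tip (a point): Mid-width point of the lower edge of the caddy's angled steel rear strip; axes the caddy's. 47 mm behind and 38 below the grip's centre. From this edge the strip (4 mm) rises forward at 45 degrees to the rear plate. It has two halves, 8.5 to 65 mm either side of the middle: a 17 mm notch between. Two rubber feet low on the rear plate project 27 mm to the rear and meet the screen's face when hung.
- coin_box: Bystander: lacquered coin box with red lid, 84 x 124 x 55 mm, origin under its centre, on the side of the screen where the caddy is not.
- remote: Bystander: black remote, 45 x 160 x 18 mm, origin under its centre.
- photo_block: Bystander: acrylic photo block, 25 x 100 x 70 mm, origin under its centre.
- planter: Bystander: beige ceramic planter, 120 mm across, 90 mm high, with leaves to about 190 mm; origin under its centre.
- chip_holder: Bystander: steel spring clip chip holder, 50 x 90 x 56 mm, origin under its centre.
- caddy: The whole caddy once more, its origin at the centre of the tray's underside: 100 mm below and 2 mm in front of the grip's centre; axes as above.
There are look-alikes about, which are no part of the job. What is shaped like the screen but purple or red is not meant.

How it is judged (in metres and radians):
On the way:
1. the caddy, tipped by at least 6 degrees, has its strip over and behind the cleat's edge, with the strip's tip below that edge (x of strip_tip in the frame of screen between 0 and 0.0205 m and z of strip_tip in the frame of screen between 0.09 and 0.1095 m and y of strip_tip in the frame of screen between -0.06 and 0.06 m and angle between caddy_grip's own z axis and vertical above 0.105 rad), for 0.1 s.
At the end, for the whole second after the job is handed in: The caddy hangs released and still on the cleat over the stud: grip centre at its home height over the bench (136 mm) within 3.5 mm, at its home distance from the screen's face (55 mm) within 4.5 mm and within 36 mm of the screen's mid-width, upright and square to the screen within 4 degrees (z of caddy_grip in the frame of screen between 0.1325 and 0.1395 m and x of caddy_grip in the frame of screen between 0.0505 and 0.0595 m and y of caddy_grip in the frame of screen between -0.036 and 0.036 m and angle between caddy_grip's own z axis and vertical below 0.07 rad and angle between the y axis of caddy_grip and the y axis of screen, either way round below 0.07 rad and linear speed of caddy below 0.02 m/s); the robot touches nothing.
It fails at once if the caddy is forced against the screen, its cleat or stud (over 35 N) (contact force between caddy and screen above 35 N).
It fails at once if a bystander is moved by more than 25 mm (distance of any of coin_box, remote, photo_block, planter, chip_holder from where it was at the start of the episode above 0.025 m).
It also fails if it takes over 72 s, if anything falls off the work surface, if the arm or the gripper's body presses on something with over 40 N, if the wrist force passes 120 N, or if a joint passes its speed limit or range.

## Working session

There is one attempt and no reset: what is moved stays moved. The work goes in short steps, Python scripts to look and compute and a tool call to move; the robot and the scene stay as the last step left them, time stands still between calls to the robot, and variables do not carry over. Pictures are saved under pics/ and viewed, and the job is handed in when it is done.

Besides the shell and the picture viewer there is one more tool, called after "Call:" as name(argument=value, ...) on one line, values as JSON. apply_moves: Moves the arm, as the interface text tells. Its arguments: {"type":"object","properties":{"motion":{"type":"array","items":{"type":"array","items":{"type":"number"}}}},"required":["motion"]}

```bash
mkdir -p pics; ls
python3 - <<'E'
from cell import ctrl
import cv2
print(ctrl.read_state()); print(ctrl.grip_depth)
for n in ["scene","top"]:
    p=ctrl.get_image(n); cv2.imwrite(f"pics/{n}0.png",p["image"][:,:,::-1])
    print(n,{k:v for k,v in p.items() if k!="image"})
    for q in ["screen","cleat_edge","home","caddy_grip","strip_tip","caddy","coin_box","remote","photo_block","planter","chip_holder"]:
        for f in ("mark_of","search_frame"):
            try: r=getattr(ctrl,f)(p,q)
            except Exception as e: r=[];print(q,f,e)
            print(n,q,f,[([round(float(a)) for a in d["location"]],round(d["confidence"],2)) for d in r[:4]])
E
```

```text
pics
{'clock': 0.0, 'qpos': array([ 1.1811924 ,  0.62933452,  0.03845955,  1.51839854, -0.02697848,
        0.99628108, -0.0200293 ]), 'qd': array([ 0.00044717, -0.00195245, -0.00015432, -0.00311441,  0.00080183,
       -0.00061077, -0.000617  ]), 'tau': array([ 2.45808942e-04, -5.63402724e+01,  1.22641079e+00, -1.93452036e+01,
        1.09407585e-02,  1.03793002e-02, -1.85591779e-05]), 'eef_pos': array([ 206.60348381, -615.56240084,  200.78722197]), 'tool_rot': array([-1.57084986,  0.00190228, -1.24702496]), 'force': array([0.3758222 , 0.10940664, 0.33912946]), 'torque': array([ 0.02176978, -0.01801516, -0.05552018]), 'width': 85.48444521621302}
18.700000000000003
scene {'vfov': 44.4107993134166, 'cx': 326.1539838719655, 'cy': 235.6411923616872, 'extrinsics': array([[ 3.64205894e-01,  9.31117267e-01, -1.93572178e-02,
        -1.43534221e+02],
       [-6.81108602e-01,  2.80475592e-01,  6.76331661e-01,
         3.31208895e+02],
       [ 6.35173314e-01, -2.33139610e-01,  7.36342843e-01,
        -1.74688673e+03],
       [ 0.00000000e+00,  0.00000000e+00,  0.00000000e+00,
         1.0000
[... 2788 characters left out ...]
]
top caddy mark_of [([558, 314, 1], 0.83)]
top caddy search_frame [([548, 303, 41], 0.75), ([744, 255, 90], 0.52)]
top coin_box mark_of [([545, -293, 0], 0.75)]
top coin_box search_frame [([541, -291, 52], 0.98), ([476, -12, 101], 0.46), ([744, 258, 90], 0.24)]
top remote mark_of [([765, -3, 1], 0.79)]
top remote search_frame [([760, -6, 20], 0.68), ([551, 307, 41], 0.61)]
top photo_block mark_of [([764, -210, 4], 0.92)]
top photo_block search_frame [([756, -206, 76], 0.8)]
top planter mark_of [([750, 262, -1], 0.88), ([765, -5, 3], 0.42)]
top planter search_frame [([744, 257, 90], 0.56)]
top chip_holder mark_of [([698, -404, 2], 0.59)]
top chip_holder search_frame [([693, -398, 36], 0.64)]
```

View pics/scene0.png

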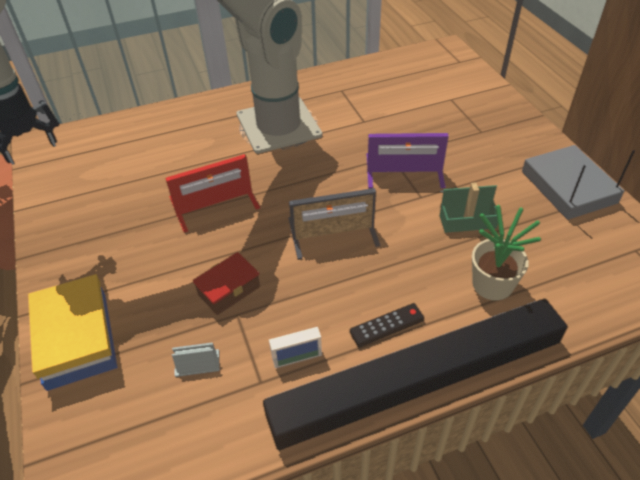

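View pics/top0.png

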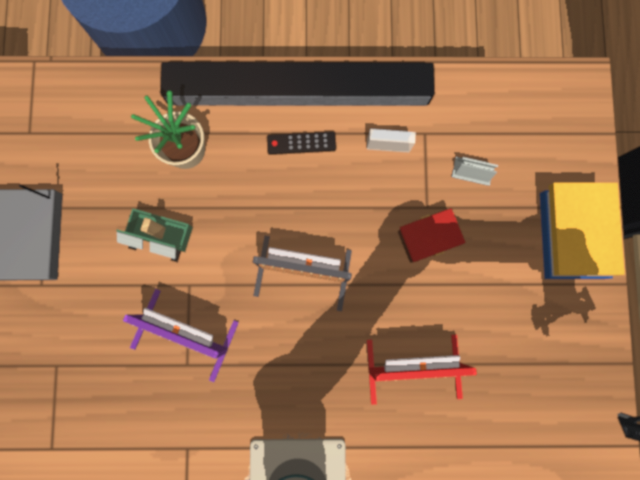

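The scene shows the rattan screen near (333,225), with red and purple look-alikes, and the caddy at (468,208). In the top view the screen is at (303,262) and the caddy at (155,235). I'll zoom in next.

Run:
```python
import cv2
a=cv2.imread("pics/top0.png")
s=cv2.resize(a[215:325,235:370],None,fx=5.5,fy=5.5,interpolation=cv2.INTER_CUBIC);cv2.imwrite("pics/z_screen.png",s)
s=cv2.resize(a[190:280,100:210],None,fx=6.5,fy=6.5,interpolation=cv2.INTER_CUBIC);cv2.imwrite("pics/z_caddy.png",s)
```

```text
(no output)
```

View pics/z_screen.png

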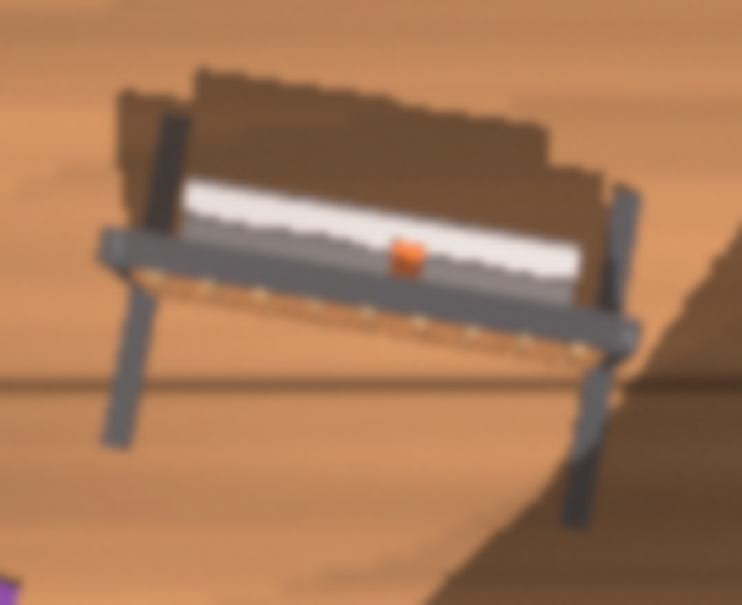

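View pics/z_caddy.png

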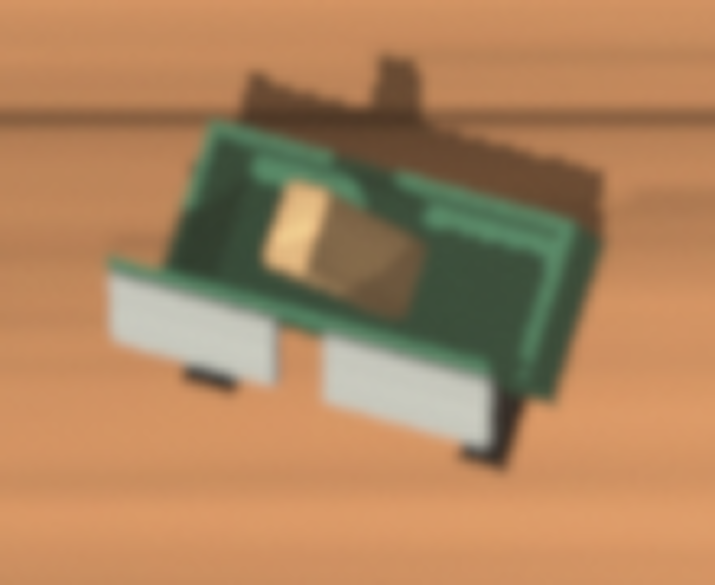

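```bash
cat > h.py <<'E'
import numpy as np
def ray(p,u,v,z):
    f=240/np.tan(np.radians(p["vfov"])/2); E=np.array(p["extrinsics"]);R=E[:3,:3];t=E[:3,3]
    d=R.T@np.array([(u-p["cx"])/f,-(v-p["cy"])/f,-1]); c=-R.T@t
    return c+d*(z-c[2])/d[2]
def proj(p,X):
    f=240/np.tan(np.radians(p["vfov"])/2); E=np.array(p["extrinsics"]);c=E[:3,:3]@X+E[:3,3]
    return p["cx"]+f*c[0]/-c[2], p["cy"]-f*c[1]/-c[2]
E
python3 - <<'E'
from cell import ctrl
from h import *
p=ctrl.get_image("top")
S=lambda x,y:(235+(x+.5)/5.5-.5,215+(y+.5)/5.5-.5)
C=lambda x,y:(100+(x+.5)/6.5-.5,190+(y+.5)/6.5-.5)
def sh(n,a,b,z,m):
    A=ray(p,*m(*a),z);B=ray(p,*m(*b),z);print(n,A.round(1),B.round(1),"mid",((A+B)/2).round(1),"len",np.linalg.norm(A-B).round(1),"yaw(normal)",np.degrees(np.arctan2(-(A-B)[0],(A-B)[1])).round(2))
sh("cleat edge",(184,181),(580,246),110,S)
sh("panel front top",(112,229),(636,322),124,S)
sh("panel rear top",(105,262),(630,355),124,S)
sh("stud",(393,262),(422,262),105,S)
sh("stud top center",(392,240),(425,243),105,S)
sh("rear plate top",(108,258),(492,365),90,C)
sh("strip lower",(110,340),(490,445),62,C)
sh("grip back",(262,258),(310,270),118,C)
sh("grip front",(287,180),(330,190),118,C)
sh("tray front",(212,120),(605,236),45,C)
E
```

```text
cleat edge [507.5  58.  110. ] [482.7 -90.9 110. ] mid [495.1 -16.5 110. ] len 151.0 yaw(normal) -9.48
panel front top [488.1  83.3 124. ] [ 453.1 -110.7  124. ] mid [470.6 -13.7 124. ] len 197.1 yaw(normal) -10.21
panel rear top [475.8  85.8 124. ] [ 440.9 -108.3  124. ] mid [458.4 -11.3 124. ] len 197.2 yaw(normal) -10.18
stud [477.2 -20.6 105. ] [477.2 -31.5 105. ] mid [477.2 -26.1 105. ] len 10.9 yaw(normal) -0.12
stud top center [485.6 -20.2 105. ] [484.4 -32.7 105. ] mid [485.  -26.4 105. ] len 12.5 yaw(normal) -5.33
rear plate top [549.2 380.3  90. ] [513.9 254.9  90. ] mid [531.5 317.6  90. ] len 130.3 yaw(normal) -15.68
strip lower [525.8 388.9  62. ] [490.6 262.   62. ] mid [508.2 325.5  62. ] len 131.7 yaw(normal) -15.53
grip back [544.9 321.2 118. ] [541.  305.9 118. ] mid [543.  313.6 118. ] len 15.8 yaw(normal) -14.18
grip front [569.9 314.3 118. ] [566.7 300.5 118. ] mid [568.3 307.4 118. ] len 14.1 yaw(normal) -13.26
tray front [603.2 364.   45. ] [563.2 229.8  45. ] mid [583.2 296.9  45. ] len 140.1 yaw(normal) -16.62
```

The screen is at about (473,-13) with its face normal at yaw -10°. The stud is at screen y ≈ -12. The caddy grip is at about (556,312,100), yaw -15.7°. The tool can only turn about its vertical axis. I plan to grip the slab across its 14 mm and then tip the caddy by pressing its rear feet lightly on the screen's face, so it pivots in the pads.

First I'll move above the caddy.

```bash
cat >> h.py <<'E'
from scipy.spatial.transform import Rotation as Ro
def Rt(rpy): return Ro.from_euler("xyz",rpy).as_matrix()
def cmd(pos,rpy,targets):
    """targets: list of (world xyz mm, yaw rad of tool x) -> tx ty tz cm, roll"""
    R=Rt(rpy)
    for P,yaw in targets:
        s=R.T@(np.array(P,float)-pos)/10
        d=-(yaw-rpy[2]); d=(d+np.pi)%(2*np.pi)-np.pi
        print(P,round(yaw,3),"->",s.round(2),round(d,3))
E
python3 - <<'E'
from h import *
y=np.radians(74.3)
cmd(np.array([206.84,-616.23,201.71]),[-1.5708,0,-1.247],[((206.8,-616,270),-1.247),((560,-250,270),-.3),((560,-250,270),0.4),((556,312,250),y)])
E
```

```text
(206.8, -616, 270) -1.247 -> [-0.02 -6.83  0.  ] 0.0
(560, -250, 270) -0.3 -> [-23.48  -6.83  45.13] -0.947
(560, -250, 270) 0.4 -> [-23.48  -6.83  45.13] -1.647
(556, 312, 250) 1.297 -> [-76.89  -4.83  62.63] -2.544
```

Call:
apply_moves(motion=[[0, -6.8, 0, -0.1, 8.5], [-4, -6.8, 6, -0.25, 8.5], [-7, -6.8, 12, -0.4, 8.5], [-10, -6.8, 18, -0.55, 8.5], [-13, -6.8, 24, -0.7, 8.5], [-16, -6.8, 30, -0.85, 8.5], [-19, -6.8, 36, -1.0, 8.5], [-22, -6.8, 42, -1.15, 8.5], [-26, -6.8, 46, -1.3, 8.5], [-31.5, -6.8, 48, -1.45, 8.5], [-37, -6.8, 49.5, -1.6, 8.5], [-42.5, -6.8, 51.5, -1.75, 8.5], [-48, -6.8, 53.5, -1.9, 8.5], [-53.5, -6.8, 55, -2.05, 8.5], [-59, -6.5, 57, -2.2, 8.5], [-65, -6, 59, -2.35, 8.5], [-71, -5, 61, -2.47, 8.5], [-76.9, -4.8, 62.6, -2.544, 8.5], [-76.9, -4.8, 62.6, -2.544, 8.5], [-76.9, -4.8, 62.6, -2.544, 8.5]])

```text
clock: 4.85
eef_pos: [555.7, 311.6, 249.4]
tool_rot: [-1.571, 0.001, 1.297]
force: [1.0, -0.2, -0.3]
width: 85.0
```

Run:
```python
from cell import ctrl
import cv2
from h import *
s=ctrl.read_state(); print({k:np.round(s[k],3) for k in ("clock","qpos","eef_pos","tool_rot","force","width")})
p=ctrl.get_image("wrist"); cv2.imwrite("pics/w1.png",p["image"][:,:,::-1])
print({k:v for k,v in p.items() if k!="image"})
for q in ["caddy_grip","strip_tip","caddy"]:
    print(q,[(d["location"],d["confidence"]) for d in ctrl.mark_of(p,q)[:3]])
```

```text
{'clock': np.float64(4.85), 'qpos': array([-0.163,  0.642, -0.689,  1.482,  0.427,  1.172,  0.376]), 'eef_pos': array([555.717, 311.578, 249.416]), 'tool_rot': array([-1.571e+00,  1.000e-03,  1.297e+00]), 'force': array([ 0.996, -0.177, -0.265]), 'width': np.float64(85.011)}
{'vfov': 70.10502151017042, 'cx': 330.36208787872675, 'cy': 239.99071328502043, 'tool_from_camera': array([[ 9.99999973e-01,  2.22990873e-04,  5.85192802e-05,
        -7.69235840e-01],
       [-2.44651963e-06,  2.64084105e-01, -9.64499656e-01,
        -1.71685869e+02],
       [-2.30528632e-04,  9.64499630e-01,  2.64084099e-01,
         6.68375722e+01],
       [ 0.00000000e+00,  0.00000000e+00,  0.00000000e+00,
         1.00000000e+00]]), 'shot': 4}
caddy_grip [([553.3, 307.2, 102.8], 0.61)]
strip_tip [([512.1, 324.8, 63.9], 0.78)]
caddy [([560.9, 311.0, 1.0], 0.84)]
```

View pics/w1.png

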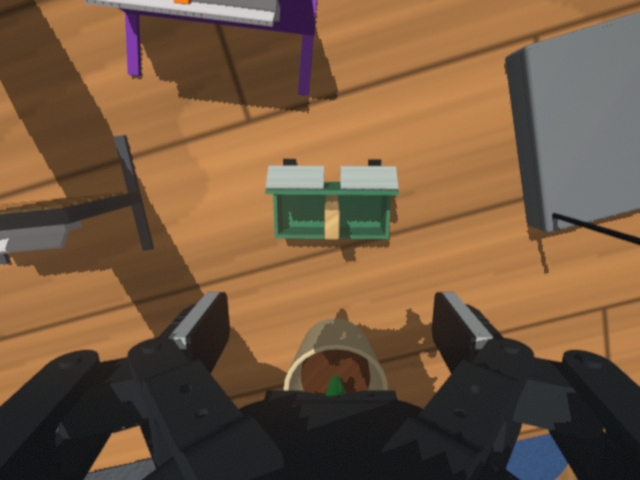

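The wrist view shows the caddy square to the tool. The grip top spans columns 325–341 and rows 196–238, and the strip halves are at row 177.

```bash
cat >> h.py <<'E'
def wray(p,pos,rpy,u,v,z):
    f=240/np.tan(np.radians(p["vfov"])/2);T=np.array(p["tool_from_camera"]);R=Rt(rpy)
    d=R@T[:3,:3]@np.array([(u-p["cx"])/f,-(v-p["cy"])/f,-1]); c=pos+R@T[:3,3]
    return c+d*(z-c[2])/d[2]
E
python3 - <<'E'
import cv2
a=cv2.imread("pics/w1.png");cv2.imwrite("pics/w1z.png",cv2.resize(a[150:260,260:405],None,fx=5,fy=5,interpolation=cv2.INTER_CUBIC))
E
```

```text
(no output)
```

View pics/w1z.png

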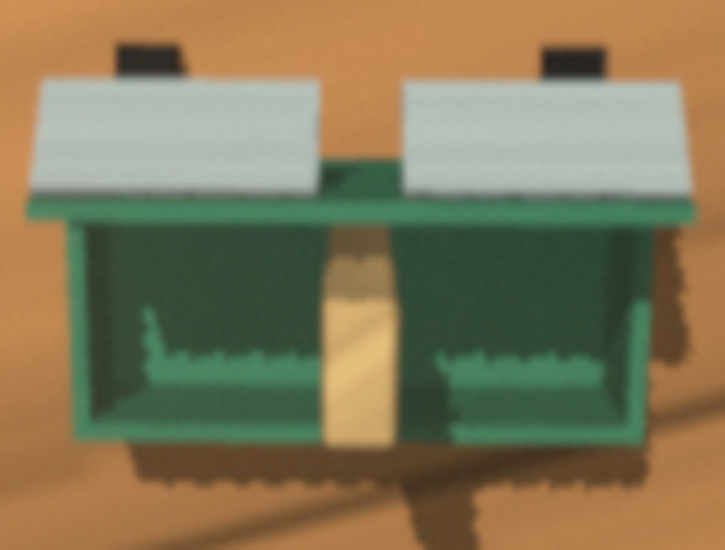

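Run:
```python
from cell import ctrl
from h import *
s=ctrl.read_state();p=ctrl.get_image("wrist");pos=s["eef_pos"];r=s["tool_rot"]
Z=lambda x,y:(260+(x+.5)/5-.5,150+(y+.5)/5-.5)
def w(n,x,y,z):
    q=wray(p,pos,r,*Z(x,y),z); print(n,q.round(1),"tool",(Rt(r).T@(q-pos)).round(1))
w("grip front L",323,446,118);w("grip front R",397,446,118);w("grip rear L",324,298,118);w("grip rear R",397,298,118)
w("plate rear L",28,195,90);w("plate rear R",694,195,90)
w("strip lower L",40,80,62);w("strip lower R",683,80,62)
```

```text
grip front L [569.4 299.5 118. ] tool [ -6.5 131.9 -15.1]
grip front R [573.1 312.6 118. ] tool [  7.2 131.8 -15.1]
grip rear L [543.  307.4 118. ] tool [ -6.1 131.8  12.4]
grip rear R [546.6 320.  118. ] tool [  7.  131.8  12.4]
plate rear L [512.8 256.1  90. ] tool [-63.7 159.9  27.5]
plate rear R [547.9 379.8  90. ] tool [ 64.9 159.8  27.5]
strip lower L [492.9 260.   62. ] tool [-65.3 187.8  47.7]
strip lower R [529.  387.2  62. ] tool [ 66.9 187.7  47.7]
```

Call:
apply_moves(motion=[[0, 4, 0, 0, 8.5], [0.05, 9, -0.05, 0, 8.5], [0.05, 13, -0.05, 0, 8], [0.05, 16.5, -0.05, 0, 7], [0.05, 16.5, -0.05, 0, 5], [0.05, 16.5, -0.05, 0, 3], [0.05, 16.5, -0.05, 0, 1], [0.05, 16.5, -0.05, 0, 0.5], [0.05, 16.5, -0.05, 0, 0.5], [0.05, 16.5, -0.05, 0, 0.5], [0.05, 16.5, -0.05, 0, 0.5]])

```text
clock: 6.48
eef_pos: [557.4, 312.4, 86.5]
tool_rot: [-1.573, -0.001, 1.296]
force: [-1.3, -1.9, 7.5]
width: 10.7
```

Call:
apply_moves(motion=[[0, 0, 0, 0, 0.3], [0, -1, 0, 0, 0.3], [0, -3, 0, 0, 0.3], [0, -5, 0, 0, 0.3], [0, -5, 0, 0, 0.3]])

```text
clock: 7.1
eef_pos: [557.6, 313.7, 137.4]
tool_rot: [-1.574, -0.004, 1.297]
force: [0.9, 1.0, -2.3]
width: 10.7
```

Run:
```python
from cell import ctrl
import cv2
from h import *
s=ctrl.read_state(); print({k:np.round(s[k],3) for k in ("clock","eef_pos","tool_rot","force","torque","width")})
p=ctrl.get_image("wrist"); cv2.imwrite("pics/w2.png",p["image"][:,:,::-1])
p=ctrl.get_image("scene"); cv2.imwrite("pics/s2.png",cv2.resize(p["image"][150:300,380:580,::-1],None,fx=3.5,fy=3.5,interpolation=cv2.INTER_CUBIC))
```

```text
{'clock': np.float64(7.1), 'eef_pos': array([557.581, 313.706, 137.421]), 'tool_rot': array([-1.574, -0.004,  1.297]), 'force': array([ 0.912,  1.032, -2.318]), 'torque': array([ 0.078, -0.1  ,  0.003]), 'width': np.float64(10.711)}
```

View pics/w2.png

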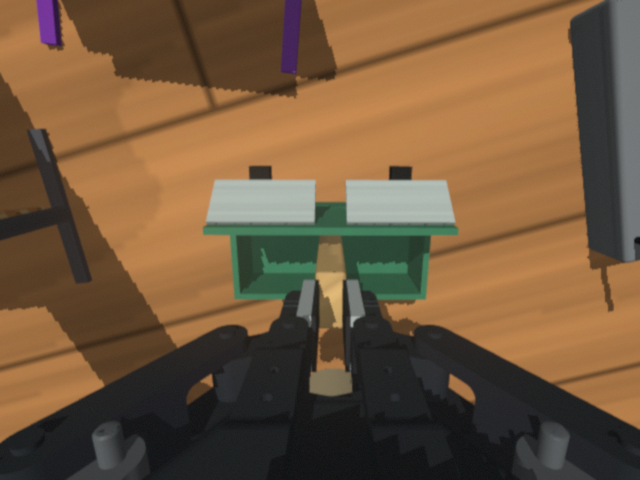

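View pics/s2.png

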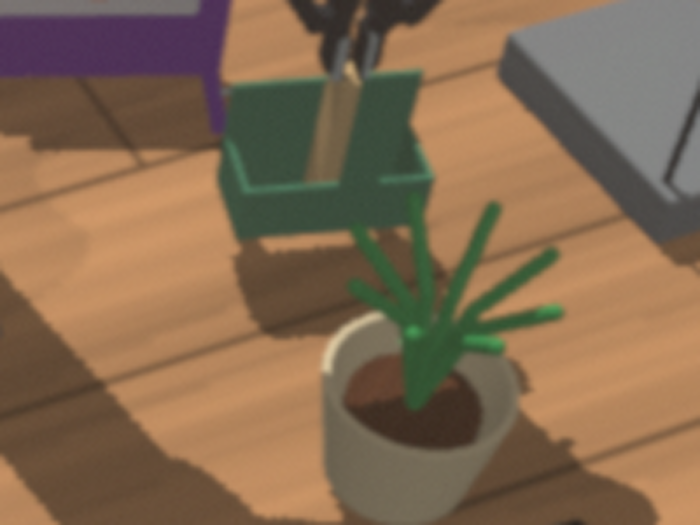

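The caddy is lifted and level. The strip halves are at row 181, the plate top at row 228, and the rubber feet are visible at (260,172) and (400,172). Next I'll fit its pose in the hand.

Run:
```python
import cv2
a=cv2.imread("pics/w2.png");cv2.imwrite("pics/w2z.png",cv2.resize(a[155:310,195:470],None,fx=2.9,fy=2.9,interpolation=cv2.INTER_CUBIC))
```

```text
(no output)
```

View pics/w2z.png

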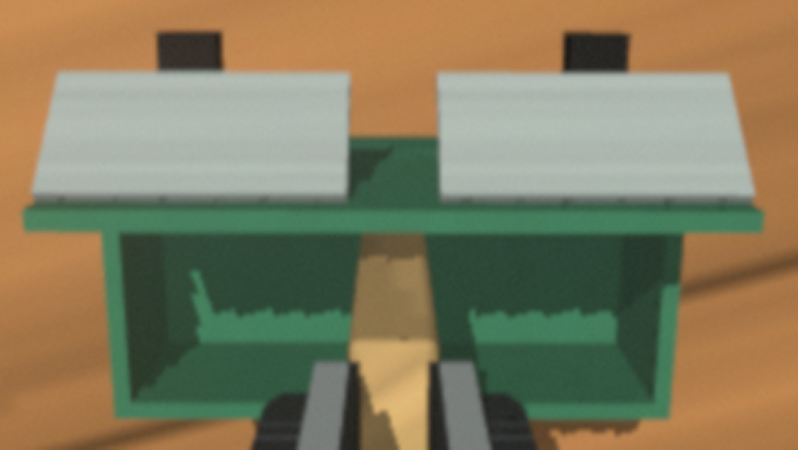

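```bash
cat >> h.py <<'E'
from scipy.optimize import least_squares
CP={"plL":(-28,-65,-10),"plR":(-28,65,-10),"toL":(-47,-65,-38),"toR":(-47,65,-38),"tiL":(-47,-8.5,-38),"tiR":(-47,8.5,-38),"trL":(32,-65,-55),"trR":(32,65,-55)}
# caddy axes in tool when square: caddy y = tool x, caddy z = -tool y, caddy x = -tool z
B=np.array([[0,1,0],[0,0,-1],[-1,0,0]],float)
def fitpose(p,obs,use=None):
    f=240/np.tan(np.radians(p["vfov"])/2);T=np.linalg.inv(np.array(p["tool_from_camera"]))
    ks=list(obs)
    def pr(v):
        Rr=Ro.from_euler("xyz",v[3:]).as_matrix(); o=[]
        for k in ks:
            X=Rr@B@np.array(CP[k],float)+v[:3]; c=T[:3,:3]@X+T[:3,3]
            o+= [p["cx"]+f*c[0]/-c[2]-obs[k][0], p["cy"]-f*c[1]/-c[2]-obs[k][1]]
        return np.array(o)
    r=least_squares(pr,[0,-19,0,0,0,0])
    print("grip in tool",r.x[:3].round(1),"rot deg about tool x,y,z",np.degrees(r.x[3:]).round(2)); print("res",dict(zip(ks,r.fun.reshape(-1,2).round(1).tolist())))
    return r.x
E
python3 - <<'E'
from cell import ctrl
from h import *
p=ctrl.get_image("wrist")
Z=lambda x,y:(195+(x+.5)/2.9-.5,155+(y+.5)/2.9-.5)
o=dict(plL=Z(24,209),plR=Z(762,209),toL=Z(57,72),toR=Z(728,72),tiL=Z(350,72),tiR=Z(438,72),trL=Z(116,417),trR=Z(668,417))
fitpose(p,o)
s=ctrl.read_state();print(s["force"],s["torque"])
E
```

```text
grip in tool [ -0.6 -13.8   0.6] rot deg about tool x,y,z [0.27 0.1  0.36]
res {'plL': [-2.0, -1.6], 'plR': [2.2, -1.6], 'toL': [1.0, 1.6], 'toR': [-0.9, 1.8], 'tiL': [-0.0, 1.7], 'tiR': [-0.4, 1.7], 'trL': [-0.9, -1.8], 'trR': [0.9, -2.1]}
[-0.85246839  0.08605953 -3.04684835] [ 0.01704832  0.04487243 -0.02365967]
```

Run:
```python
from cell import ctrl
from h import *
s=ctrl.read_state();cmd(s["eef_pos"],[-1.571,0,1.297],[((598.9,-47.4,165),1.396)])
```

```text
(598.9, -47.4, 165) 1.396 -> [-33.42  -3.06 -13.85] -0.099
```

Call:
apply_moves(motion=[[0, -2, 0, 0, 0.3], [-3, -3.1, -2, -0.02, 0.3], [-7.5, -3.1, -4, -0.04, 0.3], [-12, -3.1, -6, -0.06, 0.3], [-16.5, -3.1, -8, -0.08, 0.3], [-21, -3.1, -10, -0.099, 0.3], [-25.5, -3.1, -11.5, -0.099, 0.3], [-30, -3.1, -12.8, -0.099, 0.3], [-33.4, -3.1, -13.8, -0.099, 0.3], [-33.4, -3.1, -13.8, -0.099, 0.3], [-33.4, -3.1, -13.8, -0.099, 0.3]])

```text
clock: 8.62
eef_pos: [599.1, -45.5, 166.5]
tool_rot: [-1.571, -0.001, 1.396]
force: [-0.4, -0.3, -1.9]
width: 10.1
```

Run:
```python
from cell import ctrl
import cv2
from h import *
s=ctrl.read_state(); print({k:np.round(s[k],3) for k in ("clock","qpos","eef_pos","tool_rot","force","torque","width")})
p=ctrl.get_image("wrist"); cv2.imwrite("pics/w3.png",p["image"][:,:,::-1])
p=ctrl.get_image("top"); cv2.imwrite("pics/t3.png",cv2.resize(p["image"][170:320,220:400,::-1],None,fx=4,fy=4,interpolation=cv2.INTER_CUBIC))
```

```text
{'clock': np.float64(8.625), 'qpos': array([ 0.459,  0.686, -0.712,  1.686,  0.525,  0.969,  0.95 ]), 'eef_pos': array([599.085, -45.526, 166.475]), 'tool_rot': array([-1.571e+00, -1.000e-03,  1.396e+00]), 'force': array([-0.441, -0.339, -1.886]), 'torque': array([-0.004, -0.036,  0.001]), 'width': np.float64(10.114)}
```

View pics/w3.png

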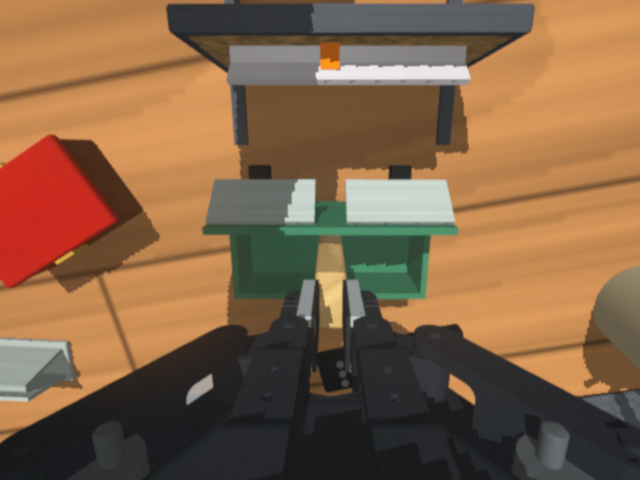

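View pics/t3.png

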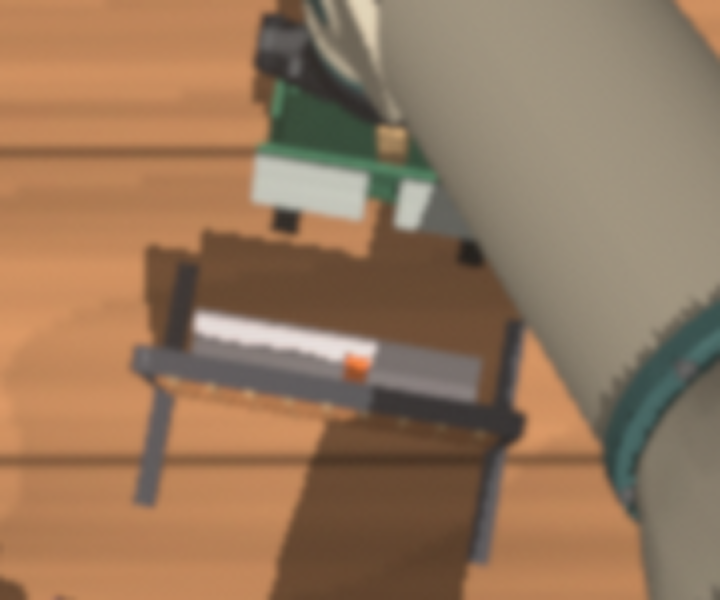

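The wrist view shows the screen square on. The stud is at (330,57) and the notch centre is at about (330,190), so they are nearly aligned.

Run:
```python
import cv2
a=cv2.imread("pics/w3.png");cv2.imwrite("pics/w3z.png",cv2.resize(a[0:130,160:360],None,fx=4,fy=4,interpolation=cv2.INTER_CUBIC))
cv2.imwrite("pics/w3y.png",cv2.resize(a[0:130,340:540],None,fx=4,fy=4,interpolation=cv2.INTER_CUBIC))
```

```text
(no output)
```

View pics/w3z.png

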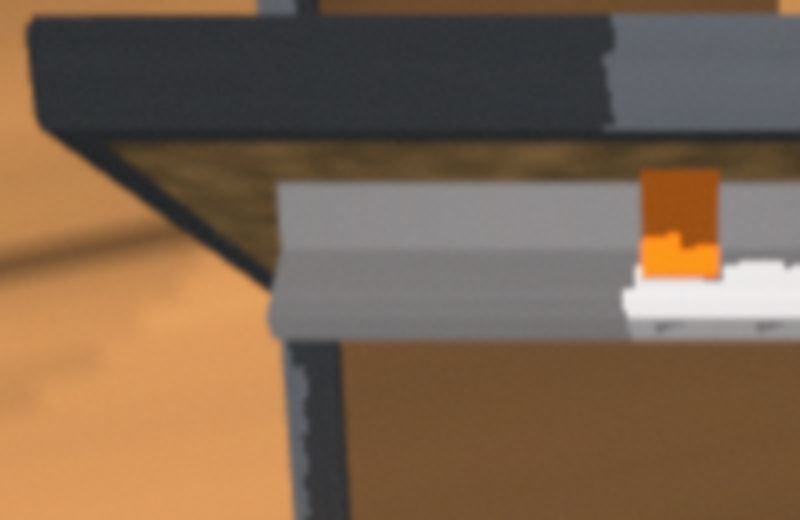

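View pics/w3y.png

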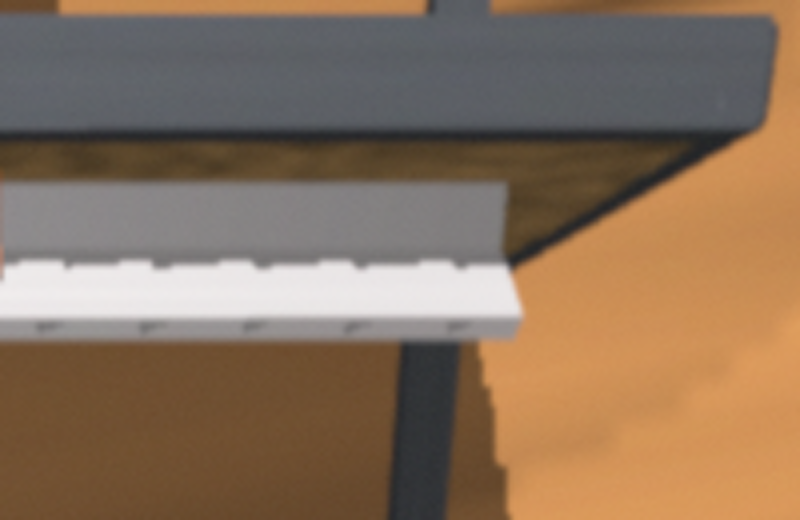

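Run:
```python
from cell import ctrl
from h import *
s=ctrl.read_state();p=ctrl.get_image("wrist");pos=s["eef_pos"];r=s["tool_rot"]
L=lambda x,y:(160+(x+.5)/4-.5,(y+.5)/4-.5)
Q=lambda x,y:(340+(x+.5)/4-.5,(y+.5)/4-.5)
o={}
def w(n,uv,z):
    q=wray(p,pos,r,*uv,z); o[n]=Rt(r).T@(q-pos); print(n,q.round(1),"tool",o[n].round(1))
w("panelL",L(42,132),124);w("panelR",Q(765,132),124)
w("cleatL",L(273,318),110);w("cleatR",Q(521,318),110)
w("studL",L(641,277),105);w("studR",L(720,277),105)
Z=lambda x,y:(195+(x+.5)/2.9-.5,155+(y+.5)/2.9-.5)
```

```text
panelL [ 457.7 -111.1  124. ] tool [-89.8  42.2 127.9]
panelR [492.1  86.6 124. ] tool [110.8  42.4 127.9]
cleatL [483.2 -88.8 110. ] tool [-63.5  56.2 106.6]
cleatR [508.6  57.2 110. ] tool [ 84.7  56.4 106.6]
studL [486.2 -32.3 105. ] tool [ -7.3  61.3 113.3]
studR [488.3 -20.2 105. ] tool [  5.   61.3 113.3]
```

Call:
apply_moves(motion=[[-0.05, 0.5, 2, 0, 0.3], [-0.05, 1.5, 4, 0, 0.3], [-0.05, 2.0, 5.5, 0, 0.3], [-0.05, 2.0, 6.3, 0, 0.3], [-0.05, 2.0, 6.5, 0, 0.3], [-0.05, 2.0, 6.5, 0, 0.3]])

```text
clock: 9.52
eef_pos: [535.6, -35.5, 146.1]
tool_rot: [-1.572, -0.0, 1.396]
force: [0.9, 0.0, -3.9]
width: 10.4
```

```bash
cat > look.py <<'E'
import sys
from cell import ctrl
import cv2
from h import *
s=ctrl.read_state(); print({k:np.round(s[k],2) for k in ("clock","eef_pos","tool_rot","force","torque","width")})
p=ctrl.get_image("wrist"); cv2.imwrite(f"pics/{sys.argv[1]}.png",cv2.resize(p["image"][60:310,190:470,::-1],None,fx=2.8,fy=2.4,interpolation=cv2.INTER_CUBIC) if 0 else cv2.resize(p["image"][90:300,190:470,::-1],None,fx=2.85,fy=2.85,interpolation=cv2.INTER_CUBIC))
E
python3 look.py w4
```

```text
{'clock': np.float64(9.52), 'eef_pos': array([535.58, -35.55, 146.14]), 'tool_rot': array([-1.57, -0.  ,  1.4 ]), 'force': array([ 0.9 ,  0.  , -3.88]), 'torque': array([-0.04, -0.02, -0.01]), 'width': np.float64(10.37)}
```

View pics/w4.png

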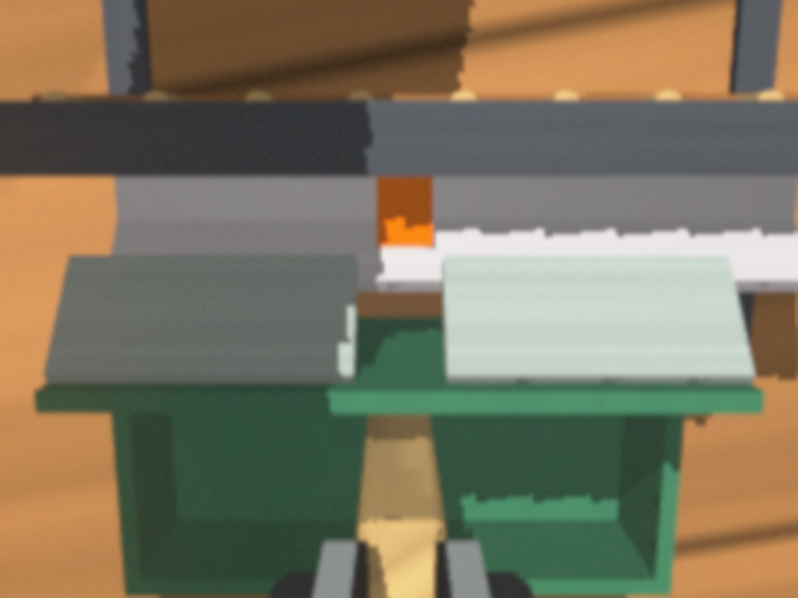

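The strip is over the groove. The stud (zoomed col 405) is about 1 mm to the right of the notch centre (col 400). Now I'll press the feet on the face gently.

Call:
apply_moves(motion=[[0.1, 0, 0.3, 0, 0.3], [0.1, 0, 0.5, 0, 0.3], [0.1, 0, 0.65, 0, 0.3], [0.1, 0, 0.8, 0, 0.3], [0.1, 0, 0.9, 0, 0.3], [0.1, 0, 1.0, 0, 0.3], [0.1, 0, 1.0, 0, 0.3]])

```text
clock: 10.45
eef_pos: [525.1, -33.0, 145.8]
tool_rot: [-1.571, -0.0, 1.396]
force: [1.2, 0.3, -2.7]
width: 10.5
```

```bash
python3 look.py w5
```

```text
{'clock': np.float64(10.45), 'eef_pos': array([525.11, -33.01, 145.76]), 'tool_rot': array([-1.57, -0.  ,  1.4 ]), 'force': array([ 1.15,  0.3 , -2.72]), 'torque': array([-0.01, -0.11,  0.01]), 'width': np.float64(10.5)}
```

View pics/w5.png

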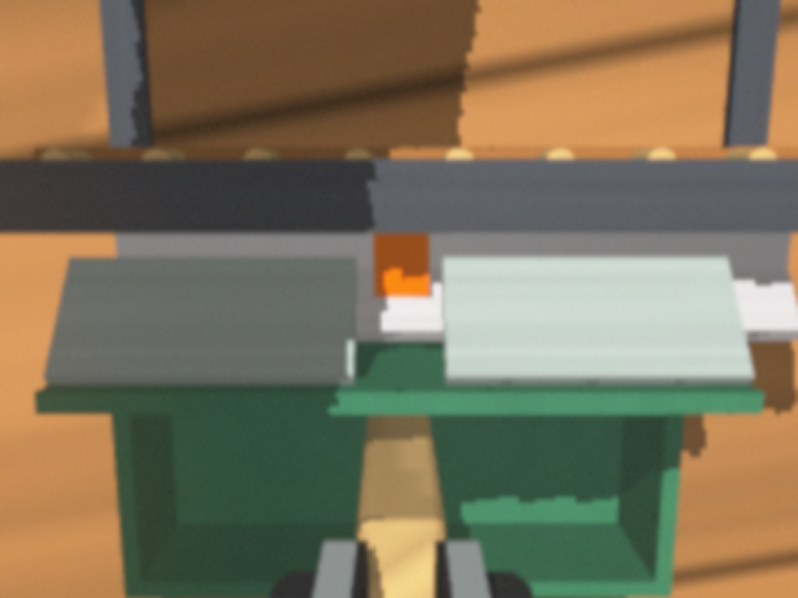

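The panel edge is at row 232 and the strip tip at row 257, so the feet are about to touch. I'll keep pushing slowly.

Call:
apply_moves(motion=[[0.02, 0, 0.1, 0, 0.3], [0.02, 0, 0.2, 0, 0.3], [0.02, 0, 0.3, 0, 0.3], [0.02, 0, 0.4, 0, 0.3], [0.02, 0, 0.4, 0, 0.3]])

```text
clock: 11.12
eef_pos: [521.5, -32.1, 145.9]
tool_rot: [-1.572, -0.0, 1.396]
force: [1.3, -0.6, -2.0]
width: 10.5
```

```bash
python3 look.py w6
```

```text
{'clock': np.float64(11.12), 'eef_pos': array([521.47, -32.09, 145.89]), 'tool_rot': array([-1.57, -0.  ,  1.4 ]), 'force': array([ 1.29, -0.61, -2.05]), 'torque': array([-0.06, -0.5 , -0.  ]), 'width': np.float64(10.5)}
```

View pics/w6.png

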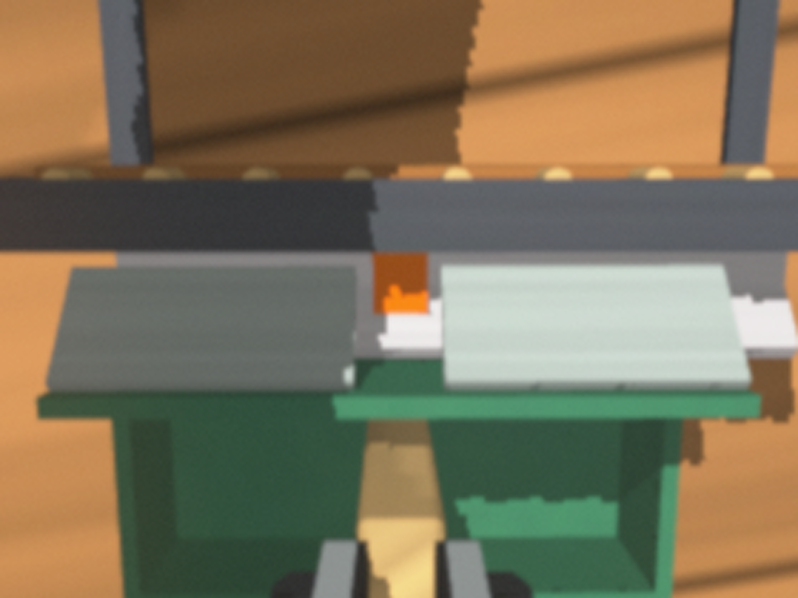

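It's pivoting: the tip row moved from 257 to 266, with little force. I'll continue.

Call:
apply_moves(motion=[[0, 0, 0.1, 0, 0.3], [0, 0, 0.2, 0, 0.3], [0, 0, 0.3, 0, 0.3], [0, 0, 0.4, 0, 0.3], [0, 0, 0.5, 0, 0.3], [0, 0, 0.5, 0, 0.3]])

```text
clock: 11.92
eef_pos: [517.1, -31.3, 146.1]
tool_rot: [-1.573, -0.0, 1.396]
force: [5.1, -1.2, 0.1]
width: 10.0
```

```bash
python3 look.py w7
```

```text
{'clock': np.float64(11.92), 'eef_pos': array([517.08, -31.26, 146.13]), 'tool_rot': array([-1.57, -0.  ,  1.4 ]), 'force': array([ 5.11, -1.16,  0.11]), 'torque': array([-0.27, -1.19,  0.07]), 'width': np.float64(10.02)}
```

View pics/w7.png

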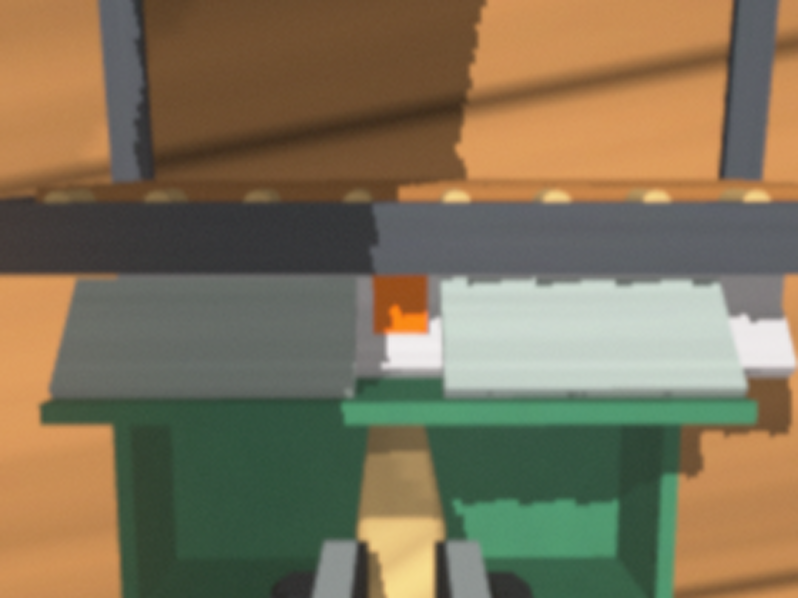

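Run:
```python
from cell import ctrl
from h import *
p=ctrl.get_image("wrist")
Z=lambda x,y:(190+(x+.5)/2.85-.5,90+(y+.5)/2.85-.5)
for o in (dict(plL=Z(37,388),plR=Z(762,388),toL=Z(70,256),toR=Z(728,256),tiL=Z(357,256),tiR=Z(443,256),),
 dict(plL=Z(42,401),plR=Z(757,401),toL=Z(78,280),toR=Z(720,280),tiL=Z(357,280),tiR=Z(441,280))):
  fitpose(p,o)
```

```text
grip in tool [-0.8 -9.8 -0.9] rot deg about tool x,y,z [4.37 0.08 0.4 ]
res {'plL': [-0.5, 0.3], 'plR': [0.6, 0.2], 'toL': [0.8, -0.2], 'toR': [-0.8, -0.1], 'tiL': [0.0, -0.2], 'tiR': [-0.2, -0.1]}
grip in tool [ -1.  -10.5  -2.9] rot deg about tool x,y,z [-0.62  0.04  0.19]
res {'plL': [-0.7, 0.3], 'plR': [0.4, 0.2], 'toL': [0.8, -0.1], 'toR': [-0.8, -0.1], 'tiL': [0.2, -0.1], 'tiR': [0.0, -0.1]}
```

About 5–6° of tip so far. A little more.

Call:
apply_moves(motion=[[0, 0, 0.1, 0, 0.3], [0, 0, 0.2, 0, 0.3], [0, 0, 0.3, 0, 0.3], [0, 0, 0.35, 0, 0.3], [0, 0, 0.35, 0, 0.3]])

```text
clock: 12.65
eef_pos: [514.0, -30.6, 146.2]
tool_rot: [-1.573, -0.001, 1.396]
force: [5.5, -1.1, 2.1]
width: 10.4
```

Call:
apply_moves(motion=[[0, 0, -0.2, 0, 0.3], [0, 0, -0.4, 0, 0.3], [0, 0, -0.5, 0, 0.3], [0, 0, -0.5, 0, 0.3]])

```text
clock: 13.15
eef_pos: [517.1, -31.3, 145.3]
tool_rot: [-1.569, -0.0, 1.396]
force: [3.4, -0.2, -3.0]
width: 10.2
```

```bash
sed -i 's/90:300,190:470/90:310,190:470/' look.py; sed -i 's/fx=2.85,fy=2.85/fx=2.7,fy=2.7/' look.py; python3 look.py w8
```

```text
{'clock': np.float64(13.15), 'eef_pos': array([517.07, -31.3 , 145.31]), 'tool_rot': array([-1.57, -0.  ,  1.4 ]), 'force': array([ 3.38, -0.23, -2.99]), 'torque': array([ 0.01, -0.96,  0.01]), 'width': np.float64(10.2)}
```

View pics/w8.png

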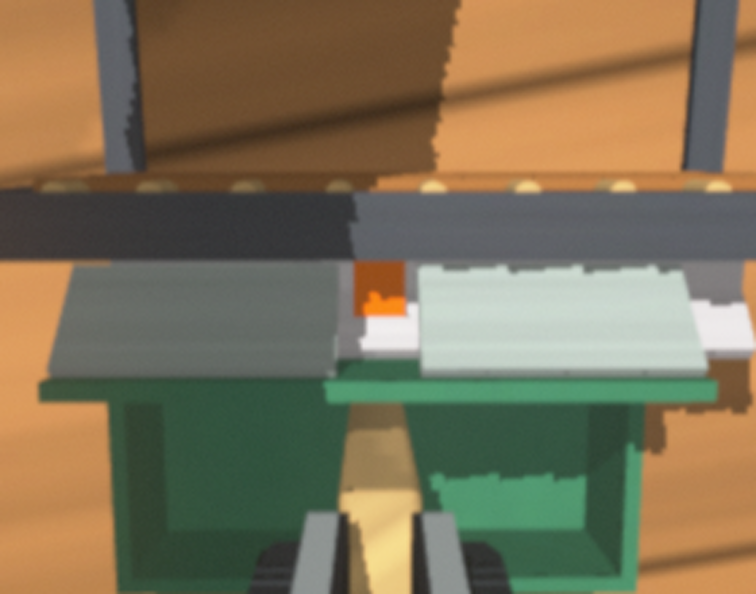

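Run:
```python
from cell import ctrl
from h import *
p=ctrl.get_image("wrist")
f=240/np.tan(np.radians(p["vfov"])/2);T=np.linalg.inv(np.array(p["tool_from_camera"]))
for th in (0,2,4,5,6,7,8,9,10,12):
    Rr=Ro.from_euler("x",-np.radians(th)).as_matrix();o=[]
    for k in ("tiR","plR","trR"):
        X=Rr@(B@np.array(CP[k],float)+np.array([0,-13.8+18.7,0]))+np.array([0,-18.7,0.6]);c=T[:3,:3]@X+T[:3,3]
        o+=[p["cx"]+f*c[0]/-c[2], p["cy"]-f*c[1]/-c[2]]
    print(th,np.round(o,1))
print("obs w4 tip",90+256/2.85,"plate",90+388/2.85,"w7/8 tip",90+280/2.85,"plate",90+401/2.85,"w8 plate",90+381/2.7)
```

```text
0 [346.7 181.6 461.1 225.3 427.7 297.1]
2 [346.5 184.  460.3 225.9 427.9 300.6]
4 [346.4 186.5 459.5 226.6 428.2 304.2]
5 [346.3 187.8 459.1 226.9 428.3 306. ]
6 [346.2 189.  458.7 227.3 428.5 307.8]
7 [346.1 190.3 458.4 227.7 428.6 309.5]
8 [346.1 191.6 458.  228.1 428.8 311.3]
9 [346.  192.9 457.6 228.5 429.  313.1]
10 [345.9 194.2 457.2 229.  429.2 314.9]
12 [345.8 196.9 456.5 229.9 429.6 318.5]
obs w4 tip 179.82456140350877 plate 226.140350877193 w7/8 tip 188.24561403508773 plate 230.7017543859649 w8 plate 231.11111111111111
```

About 6° now, held by light foot contact. I'll push on to about 8°, then slide down with the tip in the groove. Stud and notch are aligned within about 0.5 mm (zoomed cols 380 and 379).

Call:
apply_moves(motion=[[0.03, 0, 0.15, 0, 0.3], [0.03, 0, 0.3, 0, 0.3], [0.03, 0, 0.42, 0, 0.3], [0.03, 0, 0.5, 0, 0.3], [0.03, 0.1, 0.52, 0, 0.3], [0.03, 0.2, 0.52, 0, 0.3], [0.03, 0.3, 0.52, 0, 0.3], [0.03, 0.4, 0.52, 0, 0.3], [0.03, 0.4, 0.52, 0, 0.3]])

```text
clock: 14.38
eef_pos: [514.6, -30.2, 142.7]
tool_rot: [-1.575, -0.001, 1.396]
force: [5.4, -1.7, 2.0]
width: 10.5
```

```bash
python3 look.py w9
```

```text
{'clock': np.float64(14.38), 'eef_pos': array([514.57, -30.25, 142.69]), 'tool_rot': array([-1.57, -0.  ,  1.4 ]), 'force': array([ 5.44, -1.74,  1.96]), 'torque': array([-0.34, -1.61,  0.04]), 'width': np.float64(10.47)}
```

View pics/w9.png

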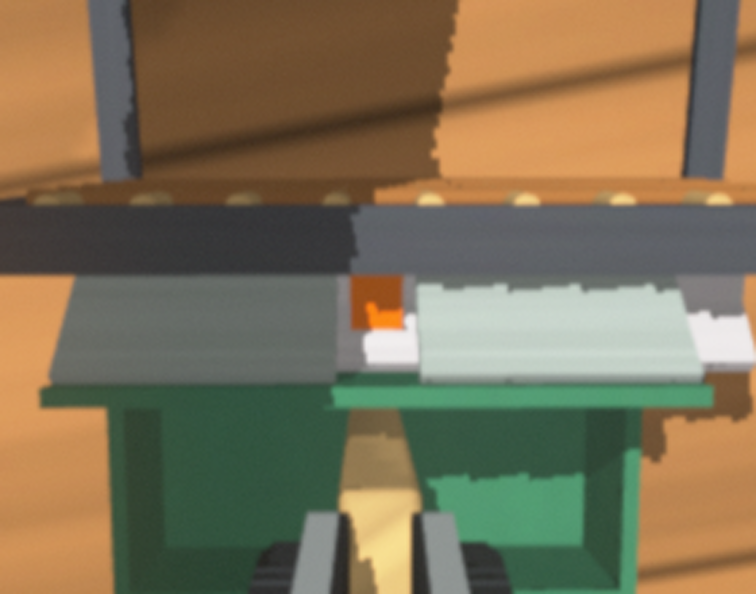

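Run:
```python
from cell import ctrl
import cv2
p=ctrl.get_image("wrist"); cv2.imwrite("pics/w9b.png",cv2.resize(p["image"][170:330,190:470,::-1],None,fx=2.7,fy=2.7,interpolation=cv2.INTER_CUBIC))
p=ctrl.get_image("scene"); cv2.imwrite("pics/s9.png",cv2.resize(p["image"][140:290,240:440,::-1],None,fx=3.8,fy=3.8,interpolation=cv2.INTER_CUBIC))
for q in ("strip_tip","caddy_grip","caddy","home","cleat_edge"):print(q,[(d["location"],d["confidence"]) for d in ctrl.mark_of(p,q)[:2]])
```

```text
strip_tip [([476.6, -24.6, 113.5], 0.85)]
caddy_grip [([516.5, -27.4, 157.7], 0.91)]
caddy [([532.1, -32.6, 58.4], 0.61)]
home [([480.5, -15.1, 98.5], 0.88), ([347.3, 246.8, 99.1], 0.84)]
cleat_edge [([280.1, -251.8, 111.1], 0.97), ([355.1, 243.9, 110.5], 0.79)]
```

View pics/w9b.png

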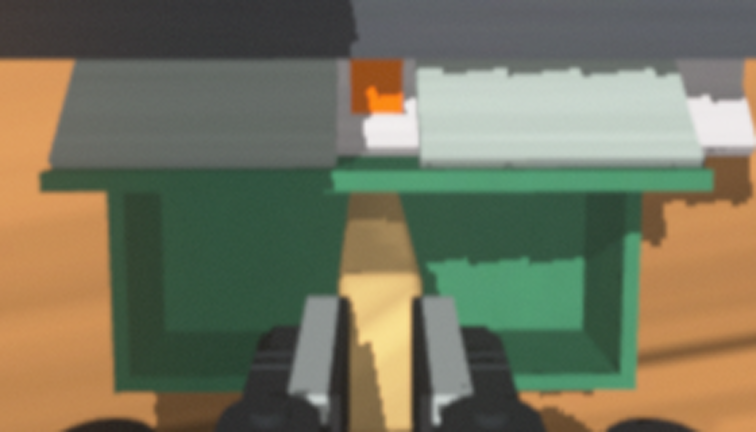

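View pics/s9.png

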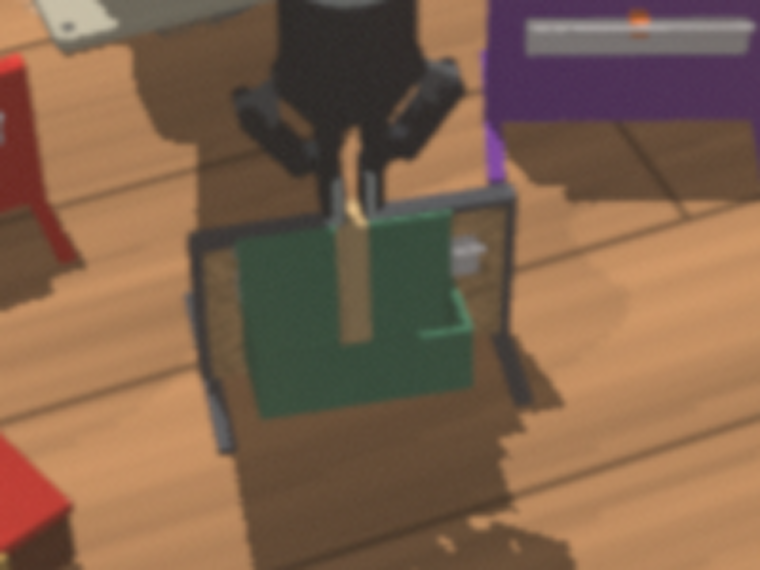

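Tray front is at row 314, so the tip is about 8.5–9° (the networks agree at about 8.3°). The strip tip is at z ≈ 112. Lowering 7 mm while backing off 1 mm.

Call:
apply_moves(motion=[[0, 0.1, -0.05, 0, 0.3], [0, 0.2, -0.08, 0, 0.3], [0, 0.3, -0.1, 0, 0.3], [0, 0.4, -0.1, 0, 0.3], [0, 0.5, -0.1, 0, 0.3], [0, 0.6, -0.1, 0, 0.3], [0, 0.7, -0.1, 0, 0.3], [0, 0.7, -0.1, 0, 0.3]])

```text
clock: 15.78
eef_pos: [516.2, -30.4, 135.9]
tool_rot: [-1.576, -0.001, 1.396]
force: [6.8, -1.4, 3.4]
width: 10.1
```

```bash
sed -i 's/90:310,190:470/110:330,190:470/' look.py; python3 look.py w10
python3 - <<'E'
from cell import ctrl
p=ctrl.get_image("scene")
for q in ("strip_tip","caddy_grip","caddy"):print(q,[(d["location"],d["confidence"]) for d in ctrl.mark_of(p,q)[:2]])
E
```

```text
{'clock': np.float64(15.78), 'eef_pos': array([516.16, -30.38, 135.89]), 'tool_rot': array([-1.58, -0.  ,  1.4 ]), 'force': array([ 6.83, -1.37,  3.43]), 'torque': array([-0.31, -1.78,  0.08]), 'width': np.float64(10.09)}
strip_tip [([476.8, -25.8, 107.6], 0.94), ([700.0, -409.5, 1.3], 0.51)]
caddy_grip [([516.9, -27.6, 148.9], 0.77)]
caddy [([533.3, -30.9, 50.9], 0.75)]
```

View pics/w10.png

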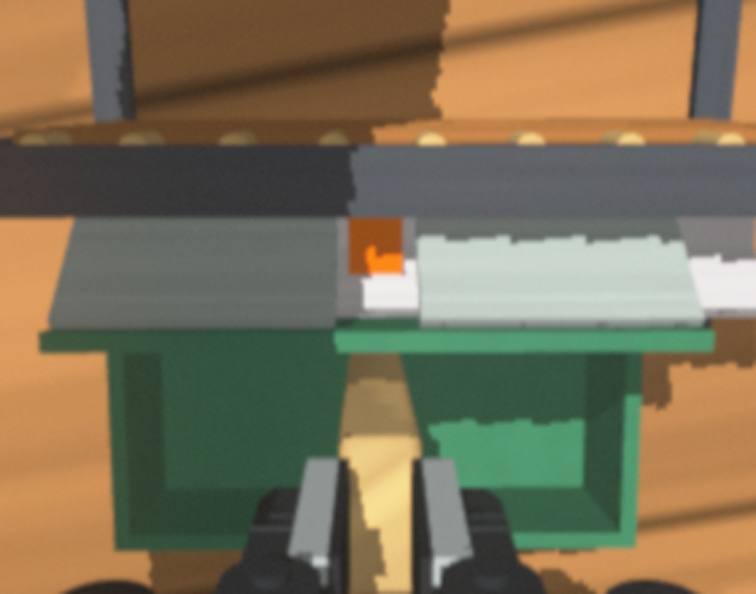

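Tip is at z ≈ 105–107 behind the edge, tilted about 8.3°, forces 7 N. Continuing down towards the groove floor with the notch over the stud.

Call:
apply_moves(motion=[[0, 0.1, 0, 0, 0.3], [0, 0.2, -0.05, 0, 0.3], [0, 0.3, -0.1, 0, 0.3], [0, 0.4, -0.1, 0, 0.3], [0, 0.5, -0.1, 0, 0.3], [0, 0.5, -0.1, 0, 0.3]])

```text
clock: 16.77
eef_pos: [517.4, -30.5, 131.0]
tool_rot: [-1.576, -0.001, 1.396]
force: [6.8, -0.6, 2.0]
width: 10.2
```

Call:
apply_moves(motion=[[0, 0.1, 0, 0, 0.3], [0, 0.2, 0, 0, 0.3], [0, 0.3, 0, 0, 0.3], [0, 0.3, 0, 0, 0.3]])

```text
clock: 17.27
eef_pos: [518.0, -30.6, 128.2]
tool_rot: [-1.577, -0.001, 1.396]
force: [7.3, -1.8, 2.3]
width: 10.3
```

```bash
python3 look.py w11
python3 - <<'E'
from cell import ctrl
p=ctrl.get_image("scene")
for q in ("strip_tip","caddy_grip","caddy"):print(q,[(d["location"],d["confidence"]) for d in ctrl.mark_of(p,q)[:2]])
E
```

```text
{'clock': np.float64(17.27), 'eef_pos': array([518.03, -30.6 , 128.22]), 'tool_rot': array([-1.58, -0.  ,  1.4 ]), 'force': array([ 7.25, -1.77,  2.32]), 'torque': array([-0.41, -2.01,  0.08]), 'width': np.float64(10.32)}
strip_tip [([477.0, -24.0, 100.2], 0.7)]
caddy_grip [([520.2, -28.0, 138.5], 0.76)]
caddy [([533.3, -31.7, 43.8], 0.79)]
```

View pics/w11.png

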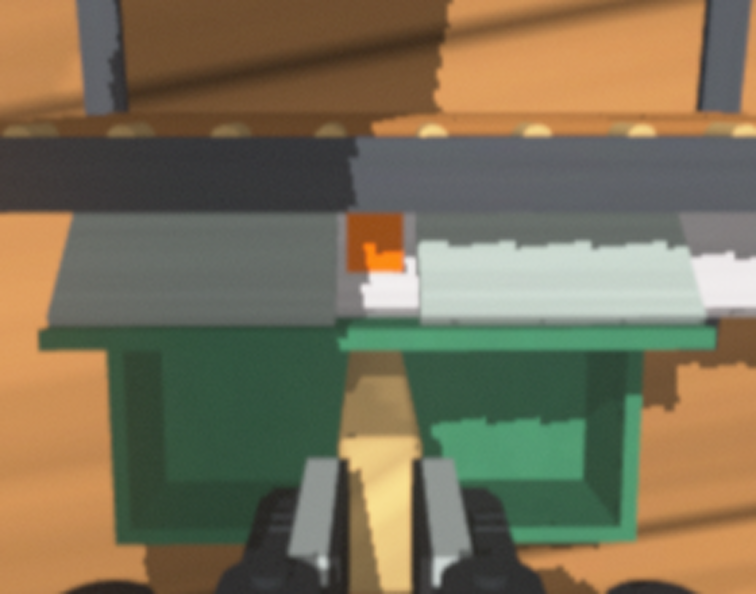

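Now ~7° tipped, with the tip just over the floor and the notch straddling the stud (stud col 375, notch centre 376). Letting it down upright about the strip tip.

Call:
apply_moves(motion=[[0, 0.05, -0.15, 0, 0.3], [0, 0.1, -0.3, 0, 0.3], [0, 0.15, -0.45, 0, 0.3], [0, 0.2, -0.55, 0, 0.3], [0, 0.25, -0.6, 0, 0.3], [0, 0.25, -0.6, 0, 0.3]])

```text
clock: 18.27
eef_pos: [521.2, -31.8, 124.7]
tool_rot: [-1.572, -0.0, 1.396]
force: [5.9, -2.1, 2.8]
width: 10.0
```

```bash
python3 look.py w12
python3 - <<'E'
from cell import ctrl
p=ctrl.get_image("scene")
for q in ("strip_tip","caddy_grip","caddy"):print(q,[(d["location"],d["confidence"]) for d in ctrl.mark_of(p,q)[:2]])
E
```

```text
{'clock': np.float64(18.27), 'eef_pos': array([521.23, -31.77, 124.72]), 'tool_rot': array([-1.57, -0.  ,  1.4 ]), 'force': array([ 5.87, -2.15,  2.79]), 'torque': array([-0.34, -1.32,  0.06]), 'width': np.float64(10.03)}
strip_tip []
caddy_grip [([522.2, -29.8, 139.7], 0.85)]
caddy [([529.0, -28.5, 40.2], 0.73)]
```

View pics/w12.png

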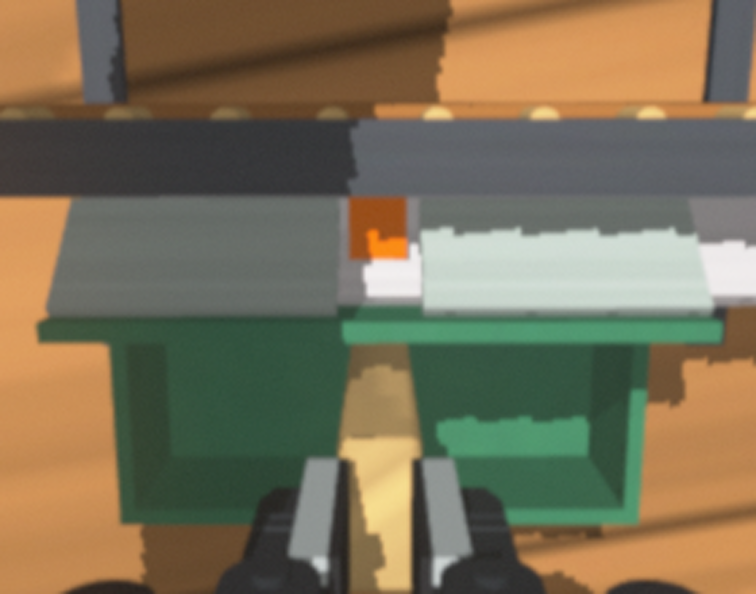

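Call:
apply_moves(motion=[[0, 0.05, -0.1, 0, 0.3], [0, 0.1, -0.2, 0, 0.3], [0, 0.15, -0.3, 0, 0.3], [0, 0.2, -0.35, 0, 0.3], [0, 0.2, -0.35, 0, 0.3]])

```text
clock: 19.15
eef_pos: [524.1, -32.3, 123.1]
tool_rot: [-1.572, 0.001, 1.396]
force: [2.5, -2.2, 9.2]
width: 10.2
```

```bash
python3 look.py w13
python3 - <<'E'
from cell import ctrl
p=ctrl.get_image("scene")
for q in ("strip_tip","caddy_grip","caddy"):print(q,[(d["location"],d["confidence"]) for d in ctrl.mark_of(p,q)[:2]])
E
```

```text
{'clock': np.float64(19.15), 'eef_pos': array([524.13, -32.28, 123.15]), 'tool_rot': array([-1.57,  0.  ,  1.4 ]), 'force': array([ 2.55, -2.22,  9.23]), 'torque': array([-0.28, -0.67,  0.03]), 'width': np.float64(10.24)}
strip_tip [([479.7, -25.1, 98.4], 0.97)]
caddy_grip [([522.7, -30.4, 138.9], 0.69)]
caddy [([531.8, -29.4, 38.6], 0.59)]
```

View pics/w13.png

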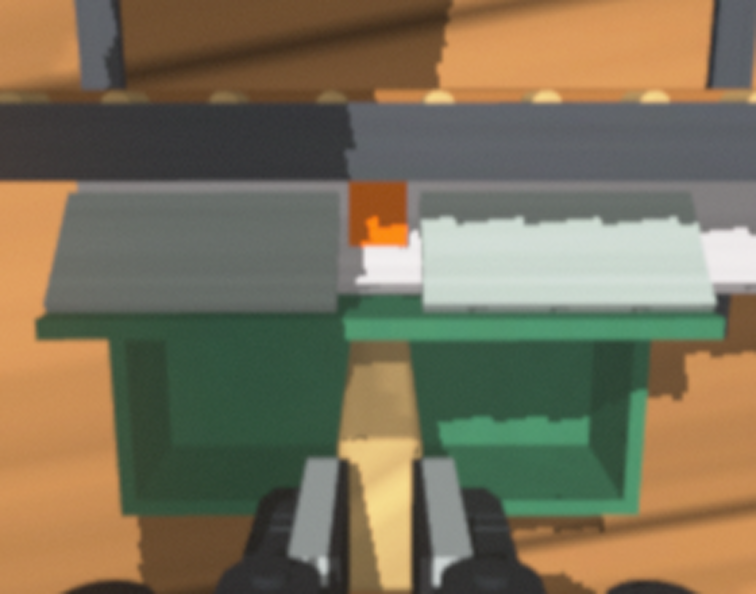

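Nearly upright (about 1.3°). The tip is on the floor at about home height and the notch is around the stud. One small step out, then ease the fingers open.

Call:
apply_moves(motion=[[0, 0, -0.1, 0, 0.3], [0, 0, -0.15, 0, 0.3], [0, 0, -0.15, 0, 0.3]])

```text
clock: 19.77
eef_pos: [524.6, -32.4, 122.9]
tool_rot: [-1.57, 0.001, 1.396]
force: [1.7, 0.4, 9.7]
width: 10.2
```

Call:
apply_moves(motion=[[0, 0, 0, 0, 1.0], [0, 0, 0, 0, 1.2], [0, 0, 0, 0, 1.4], [0, 0, 0, 0, 1.6], [0, 0, 0, 0, 1.8], [0, 0, 0, 0, 2.2]])

```text
clock: 20.52
eef_pos: [524.8, -32.6, 121.9]
tool_rot: [-1.569, 0.0, 1.396]
force: [0.5, 1.0, -0.3]
width: 22.1
```

```bash
python3 look.py w14
python3 - <<'E'
from cell import ctrl
p=ctrl.get_image("scene")
for q in ("strip_tip","caddy_grip","caddy"):print(q,[(d["location"],d["confidence"]) for d in ctrl.mark_of(p,q)[:2]])
E
```

```text
{'clock': np.float64(20.52), 'eef_pos': array([524.78, -32.62, 121.9 ]), 'tool_rot': array([-1.57,  0.  ,  1.4 ]), 'force': array([ 0.49,  0.99, -0.33]), 'torque': array([-0.  , -0.02,  0.03]), 'width': np.float64(22.12)}
strip_tip [([478.0, -24.9, 100.5], 0.97), ([704.4, -404.2, -2.3], 0.55)]
caddy_grip [([522.5, -27.3, 137.3], 0.62)]
caddy [([528.8, -28.6, 37.8], 0.95)]
```

View pics/w14.png

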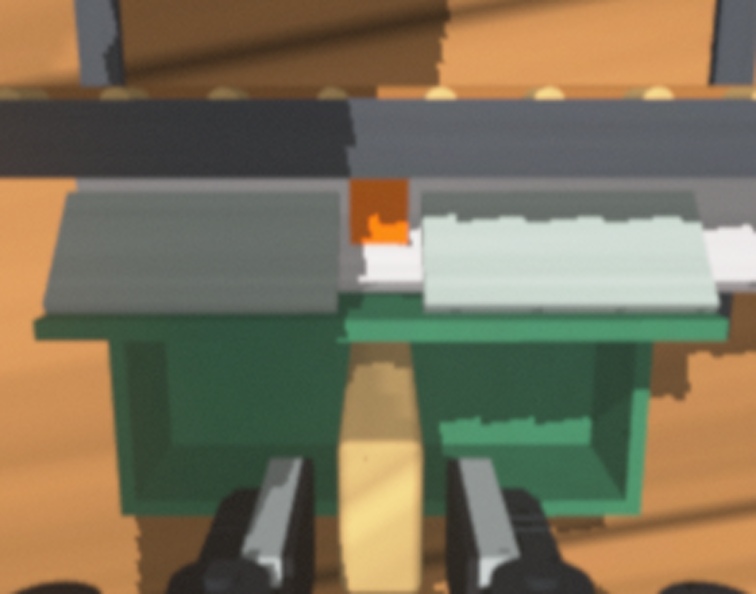

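Released and hanging, with no force on the hand. Next I'll open wider and withdraw straight up.

Call:
apply_moves(motion=[[0, 0, 0, 0, 3.0], [0, 0, 0, 0, 4.0], [0, -1, 0, 0, 4.0], [0, -3, 0, 0, 4.0], [0, -6, 0, 0, 4.0], [0, -9, 0, 0, 4.0], [0, -12, 0, 0, 4.0], [0, -12, 0, 0, 4.0]])

```text
clock: 21.78
eef_pos: [527.1, -32.1, 244.9]
tool_rot: [-1.576, -0.001, 1.396]
force: [-0.0, -0.3, -0.1]
width: 39.9
```

Run:
```python
from cell import ctrl
import cv2
from h import *
s=ctrl.read_state(); print({k:np.round(s[k],2) for k in ("clock","eef_pos","force","width")})
n=np.array([.985,-.174]);yh=np.array([.174,.985]);O=np.array([473,-13])
P={}
for c in ("wrist","scene","top"):
    p=ctrl.get_image(c);P[c]=p
    for q in ("strip_tip","caddy_grip","caddy"):
        for d in ctrl.mark_of(p,q)[:1]:
            l=np.array(d["location"]);print(c,q,l.round(1),round(d["confidence"],2),"screen x,y",(n@(l[:2]-O)).round(1),(yh@(l[:2]-O)).round(1))
p=P["wrist"];cv2.imwrite("pics/w15.png",p["image"][:,:,::-1])
cv2.imwrite("pics/s15.png",cv2.resize(P["scene"]["image"][140:290,240:440,::-1],None,fx=3.8,fy=3.8,interpolation=cv2.INTER_CUBIC))
```

```text
{'clock': np.float64(21.78), 'eef_pos': array([527.1 , -32.15, 244.93]), 'force': array([-0.04, -0.32, -0.05]), 'width': np.float64(39.92)}
wrist strip_tip [480.2 -23.1  97.6] 0.55 screen x,y 8.8 -8.7
wrist caddy_grip [524.3 -36.9 138.5] 0.93 screen x,y 54.7 -14.6
wrist caddy [482.8 -16.8  99.9] 0.58 screen x,y 10.3 -2.0
scene strip_tip [479.5 -25.7 100.8] 0.89 screen x,y 8.6 -11.4
scene caddy_grip [524.1 -31.4 137.2] 0.77 screen x,y 53.5 -9.2
scene caddy [528.8 -28.8  37.6] 0.69 screen x,y 57.7 -5.9
top strip_tip [480.8 -25.6  96.3] 0.66 screen x,y 9.9 -11.1
top caddy_grip [523.2 -33.  137.5] 0.95 screen x,y 52.9 -11.0
top caddy [530.2 -32.7  39.3] 0.91 screen x,y 59.8 -9.5
```

View pics/w15.png

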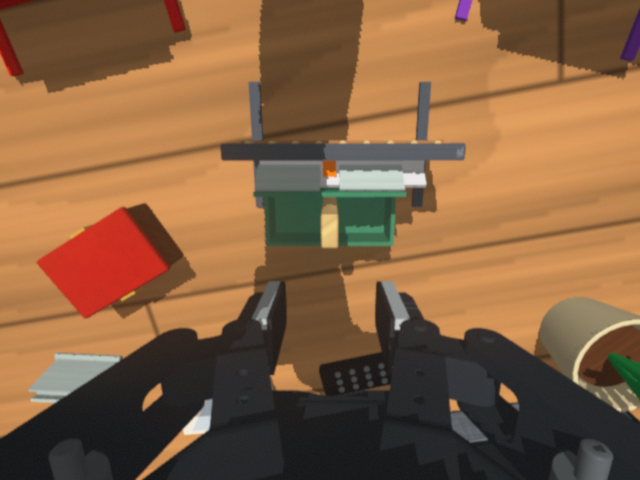

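View pics/s15.png

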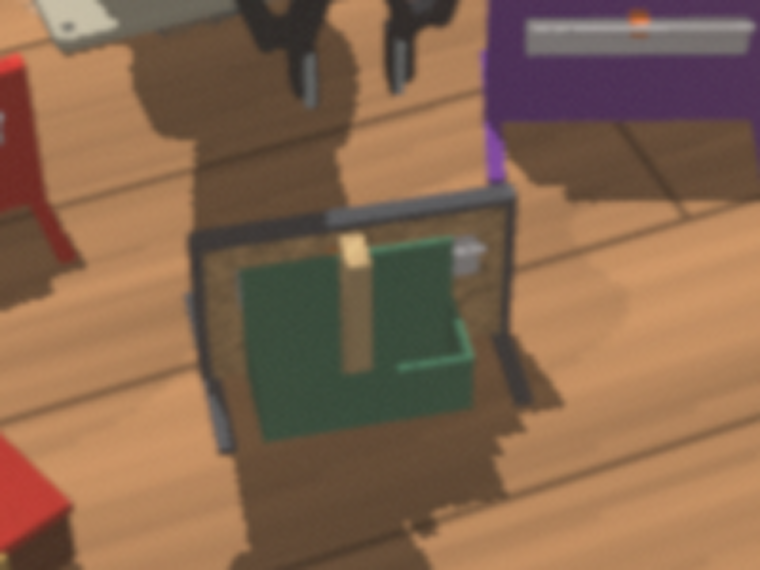

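The caddy hangs square with the stud in the notch. The networks put the grip at x 53–55, y ≈ -11, z ≈ 137.5 (home is 136; on the stud it would be 143). Handing in.

```bash
python3 -c "
from cell import ctrl
print(ctrl.finish_job())"
```

```text
the job is handed in; nothing more can be done
None
```

The green caddy is hanging on the rattan screen's cleat with its notch over the orange stud, released and upright. I handed the job in at about 22 s; it reported no verdict.

**How it was done:** The hand can only turn about the vertical, so I gripped the wooden slab and pressed the rear feet lightly on the screen's face. That pivoted the caddy in the pads to about 8–9°. I then lowered the strip behind the cleat's edge and let it down upright about the strip tip. The last step was to open the fingers and withdraw straight up. The wrist force stayed at about 10 N or less in the readings taken at the end of each move.

**Differs from your description:** I found the stud by sight at screen y ≈ -12 mm and came down directly over it. No sideways shift along the cleat was needed.

**Last checks:**

| Check | Measured | Target |
|---|---|---|
| Grip height | 137.2–138.5 mm | 136 ± 3.5 mm (would be 143 on the stud) |
| Grip distance from face | 53–55 mm | 55 ± 4.5 mm |
| Grip y in screen axes | -9 to -15 mm | within ±36 mm |
| Force on the hand | about 0 N | – |

- **Tip angle in the groove:** this is an image estimate. It was about 8.3° with the tip at z ≈ 105–107, and about 7° near the floor; the limit is 6°.
- **Distance of the strip tip from the face:** this is the least certain figure. While tipped, my geometry put it at 1–4 mm, while the trained networks said 5.5 mm.
- **Other readings that disagreed:** one wrist reading of the caddy's origin landed on the strip instead, so I ignored it. The grip heights run 1–2.5 mm high, which is within the networks' accuracy.
- **Bystanders:** none looked disturbed in the final pictures, but I did not measure them again.

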